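# Dispense one clay shade disc and slide it onto the white viewing spot

## Task

Press the dispenser's blue plunger fully down once and let it come back up, so that a single clay disc comes out, then push that disc along the bench until it lies wholly on the round white viewing spot. Slide it flat, without picking it up or tipping it; leave the other three discs in the magazine and do not disturb the jars, tools and other loose things around.

Things in the scene. Friction and masses are not known exactly. Their poses are not given: they have to be found in the camera images.
- dispenser: Disc dispenser, fixed. Clear square magazine (x and y -26.5 to +26.5 mm, 52 mm high, open on top) with a stack of four clay discs; behind it an aluminium housing to x = 135 mm, 36 mm high, 53 mm wide, with a grey plunger column at x = 65 mm, 36 mm wide, 70 mm high. Origin on the bench under the magazine's middle. Its x axis points level from magazine to plunger; the outlet slot (15 mm high, at bench level) faces its -x.
- plunger_top (a point): Centre of the top face of the blue plunger cap (36 mm diameter), 115 mm above the bench at rest; goes straight down 30 mm when pressed home.
- plunger (a joint): Plunger travel in m: 0 up, 0.030 home on a firm stop. Springs back when released. About 5 N to start, 8 to 18 N to press home. A full stroke slides the bottom disc about 75 mm along the dispenser's -x, out of the outlet onto the open bench, where it stays flat; as the plunger comes up the next disc drops into place, and another press would send that one out.
- disc1: The bottom disc of the stack, the one that comes out: fired clay, terracotta coloured, 40 mm diameter, 12 mm thick, about 30 g, lying flat on the bench. Origin at the centre of its underside.
- white_spot: Round white viewing spot, 110 mm diameter, flush with the bench top (no edge to catch on). Origin at its centre.
- black_spot: Round black viewing spot, 110 mm diameter, flush with the bench top; not used now. Origin at its centre.
- disc2: The second disc of the stack, same kind as disc1; stays in the magazine. Origin at the centre of its underside.
- disc3: The third disc of the stack, same kind as disc1; stays in the magazine. Origin at the centre of its underside.
- disc4: The top disc of the stack, same kind as disc1; stays in the magazine. Origin at the centre of its underside.
- ochre_jar: small glass paint jar with a yellow lid, 42 mm diameter, 45 mm high; leave it where it is. Origin at the middle of its underside.
- blue_jar: small glass paint jar with a blue lid, 42 mm diameter, 45 mm high; leave it where it is. Origin at the middle of its underside.
- amber_bottle: amber glass bottle with a black cap, 52 mm diameter, 100 mm high; leave it where it is. Origin at the middle of its underside.
- brush: wooden brush lying flat, 190 mm long, along its x axis; leave it where it is. Origin on its underside.
- spatula: spatula lying flat, 190 mm long, along its x axis; leave it where it is. Origin on its underside.
- sherd: flat cream pottery sherd with dark stripes, about 75 x 50 mm, 10 mm thick; leave it where it is. Origin at the middle of its underside.
- mug: blue mug, 76 mm diameter, 85 mm high; leave it where it is. Origin at the middle of its underside.
Things that resemble listed ones, but are neither listed nor needed, are in the scene too. What is shaped like the dispenser but turquoise is not meant. What is shaped like the disc4 but yellow is not meant.

How it is judged (in metres and radians):
On the way, in this order (a step that is already met when the one before it is completed fails the run):
1. the plunger is pressed fully down (value of joint plunger above 0.027 m), for 0.05 s.
2. the plunger is back up and the bottom disc lies out of the dispenser (value of joint plunger below 0.003 m and x of disc1 in the frame of dispenser below -0.047 m), for 0.1 s.
At the end, for the whole second after the job is handed in: The ejected disc lies flat and at rest on the bench, wholly on the white spot (its centre within 36 mm of the spot's centre); the plunger is up; the other three discs lie in the magazine, one place lower (horizontal distance between disc1 and white_spot below 0.036 m and height (world z) of disc1 below 0.003 m and angle between disc1's own z axis and vertical below 0.1 rad and linear speed of disc1 below 0.01 m/s and value of joint plunger below 0.003 m and x of each of disc2, disc3, disc4 in the frame of dispenser above -0.012 m and height (world z) of disc2 below 0.006 m and height (world z) of disc3 below 0.018 m and height (world z) of disc4 below 0.03 m); the robot touches nothing.
It fails at once if a second disc is pushed out of the magazine (x of any of disc2, disc3, disc4 in the frame of dispenser below -0.015 m).
It fails at once if the ejected disc is lifted off the bench (more than 10 mm) or tipped up (more than 0.5 rad) (height (world z) of disc1 above 0.01 m or angle between disc1's own z axis and vertical above 0.5 rad).
It fails at once if a disc is taken up out of the magazine (height (world z) of disc2 above 0.024 m or height (world z) of disc3 above 0.036 m or height (world z) of disc4 above 0.048 m).
It fails at once if a loose bystander is moved more than 15 mm (distance of any of ochre_jar, blue_jar, amber_bottle, brush, spatula, sherd, mug from where it was at the start of the episode above 0.015 m).
It also fails if it takes over 64 s, if anything falls off the work surface, if the arm or the gripper's body presses on something with over 40 N, if the wrist force passes 120 N, or if a joint passes its speed limit or range.

## Robot

A 6-joint arm with a two-finger parallel gripper is mounted at the origin on the work surface. World frame = base frame: x ahead of the robot, y to its left, z up, the work surface at z = 0. Lengths are in mm, angles in rad, forces in N, time in s.
With the tool pointing down it reaches from about 400 to 925 mm from the base axis. Payload 12.5 kg.
Tool frame: the origin (TCP) lies on the centre line of the jaws, within the pads' length; the fingertips stand 17 mm ahead of it and the grasp point (between the pads) lies 2 mm behind it; z points along the fingers, y is the line along which they close (so a half turn about z gives the same grasp; the last joint's range is limited). The gripper opens to 95 mm and grips with 3 to 60 N. Pads are 20 mm wide; open, the fingers measure 119 mm over their backs; the gripper's body (75 mm by 180 mm) begins 59 mm behind the grasp point.
Start: joints at [1.102, 0.491, 1.559, -0, 1.092, -0.106], TCP at [221.792, 584.34, 231.661] pointing down, gripper open.
Joint ranges: [-3.1, 3.1], [-0.84, 2.19], [0.05, 2.79], [-1.13, 4.28], [0.06, 2.93], [-2.69, 2.69]. Speed limits (rad/s): [2.22, 2.22, 2.79, 3.14, 3.14, 3.14].

## Interface

Orientations are given as [roll, pitch, yaw] about the fixed x, y, z axes, in that order (R = Rz(yaw) Ry(pitch) Rx(roll)).
In Python, from cell import env gives the robot as it stands.
- The arm moves only by the tool drive_tool, never from a script. Its argument "deltas" is text: rows parted by semicolons, each of 4 numbers parted by spaces: the shift along the world's x, y, z normalised to -1 to 1, where 1 is 100 mm, then the turn about the world's z normalised to -1 to 1, where 1 is 180 degrees. A call has 1 to 10 rows; each row shifts and turns the commanded pose from where the row before left it; what a row does not reach is not made up. A row lasts 1/12 s, in which the tool goes at most 41.7 mm and 7.16 degrees, less where a joint would pass 70% of its speed; a pose out of reach is approached as far as the arm can. A call with a number of a shift or a turn outside -1 to 1 is refused whole. A call with a gripper value outside its range is refused whole. "gripper" is the closure, from 0 (fully open) to 1 (shut), set as the call begins (left out, the last holds). The fingers move at their own pace and stop on an object; the grip force is fixed at half the most. Time passes only in rows, so rows that do not move let the fingers close. It gives the time, the measured TCP pose, the force, the opening and the grip force at its end, in the units of the state.
- env.state(): the state, without advancing time (a new reading comes with each control period).
- env.read_camera(name): name is "scene" or "top" or "wrist"; returns (picture, depth): 480x640x3 uint8, red, green, blue; 480x640 float32, mm along the optical axis (not along the pixel's ray), 0 where there is no reading.
- env.camera_params(name): a dict with "mtx" (3x3 intrinsics, pixels), "camera_from_world" (4x4, takes a point from world to camera coordinates); the wrist camera has in their place "mount" (4x4, takes a point from camera to tool coordinates, whose origin is the TCP and whose axes are the flange's). Camera axes: x right, y down, z forward; pixel columns grow to the right and rows downward; lengths in mm; the calibration is good to about 2 mm. A picture is of the moment at which its call begins: read the wrist's pose just before it. camera_params takes no time and is no camera call.
- env.job_done(): hands the job in; it is judged then, once.
The state is a dict: "t": time; "joints": joint angles; "qvel": joint speeds; "tau": joint torques, N m; "eef_pos": TCP position; "tcp_rot": TCP orientation; "ft_force": force on the tool from outside, world axes, zero at the start; "moment": the same for the moment, N m; "opening": opening from 0.0 (shut) to 1.0 (fully open); "grip_force": force on a finger pad.
Only numpy, scipy, OpenCV 4.12 (cv2) and the standard library are available. Lean on these libraries where they do the work, as an engineer would, in place of code of your own. Each camera call takes 0.05 s, during which the arm holds its last target. There are 200 camera calls.

## Working session

There is one attempt and no reset: what is moved stays moved. The work goes in short steps, Python scripts to look and compute and a tool call to move; the robot and the scene stay as the last step left them, time stands still between calls to the robot, and variables do not carry over. Pictures are saved under pics/ and viewed, at most 10 in all, crops included, and the job is handed in when it is done.

Besides the shell and the picture viewer there is one more tool, called after "Emit:" as name(argument=value, ...) on one line, values as JSON. drive_tool: Moves the arm, as the interface text tells. Its arguments: {"type":"object","properties":{"deltas":{"type":"string"},"gripper":{"type":"number"}},"required":["deltas"]}

```bash
mkdir -p pics
cat > h.py <<'E'
import numpy as np, cv2
from cell import env
def grab(n):
    im,d=env.read_camera(n); np.savez(f'/tmp/{n}.npz',im=im,d=d); return im,d
def xyz(n,im_d):
    p=env.camera_params(n);K=np.array(p['mtx']);T=np.linalg.inv(np.array(p['camera_from_world']))
    v,u=np.mgrid[:480,:640]
    r=np.stack([(u-K[0,2])/K[0,0]*im_d,(v-K[1,2])/K[1,1]*im_d,im_d,np.ones_like(im_d)],-1)
    return (r@T.T)[...,:3]
E
python3 - <<'E'
from h import *
for n in('top','scene'):
    im,d=grab(n); cv2.imwrite(f'pics/{n}0.png',im[...,::-1])
E
```

```text
(no output)
```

View pics/top0.png

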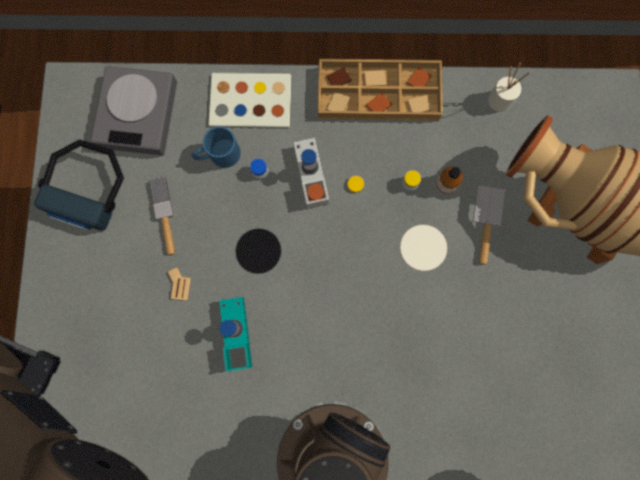

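View pics/scene0.png

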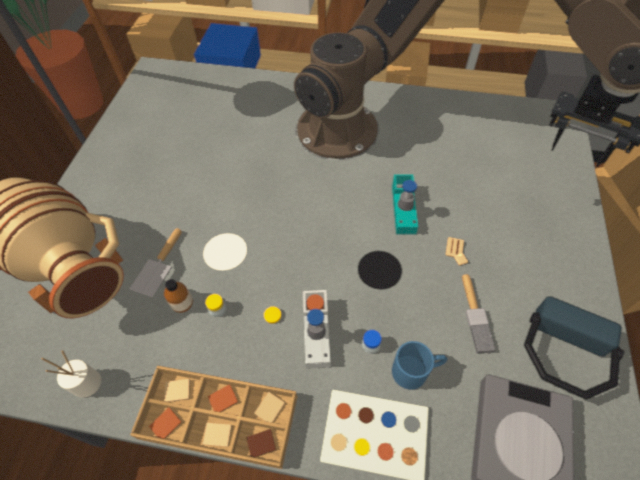

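The top view shows the aluminium dispenser with its magazine at (316,192) and its blue cap at (309,160). The white spot is at (424,247) and the decoy yellow disc at (356,184). World x points up in this picture and y points left. The outlet faces the robot. The scene view agrees.

Run:
```python
from h import *
S={}
for n in('top','scene'):
    z=np.load(f'/tmp/{n}.npz');im,d=z['im'],z['d'];S[n]=(im,xyz(n,d))
    P=S[n][1]; hsv=cv2.cvtColor(im,cv2.COLOR_RGB2HSV);H,s,V=cv2.split(hsv)
    M={'blue':(H>100)&(H<125)&(s>130)&(V>60),'terra':(H<12)&(s>130)&(V>100),'white':(s<50)&(V>170),'yellow':(H>20)&(H<32)&(s>180)&(V>150),'black':V<40}
    for k,m in M.items():
        c,l,st,ce=cv2.connectedComponentsWithStats(m.astype(np.uint8))
        for i in range(1,c):
            if st[i,4]>80:
                q=P[l==i];q=q[np.abs(q).max(1)<2000]
                x=np.median(q,0) if len(q) else None
                if x is not None and 250<x[0]<900 and abs(x[1])<500: print(n,k,ce[i].round(),st[i,4],x.round(),'bbox mid',((q.min(0)+q.max(0))/2).round()[:2])
im,P=S['top']
# silver housing: height 25..45 near dispenser
m=(P[...,2]>30)&(P[...,2]<56)
m[:,:285]=0;m[:,335:]=0;m[:130]=0;m[215:]=0
q=P[m][:,:2].astype(np.float32);r=cv2.minAreaRect(q);print(r,cv2.boxPoints(r).round())
print(env.state())
```

```text
top blue [240. 110.] 83 [818. 242.  12.] bbox mid [819. 242.]
top blue [308. 157.] 153 [667.  65. 113.] bbox mid [477.  45.]
top blue [258. 167.] 200 [664. 186.  43.] bbox mid [477. 112.]
top blue [227. 328.] 201 [285. 227. 114.] bbox mid [285. 132.]
top terra [241.  87.] 91 [879. 242.  12.] bbox mid [879. 242.]
top terra [379. 103.] 269 [ 840. -101.   12.] bbox mid [ 845. -100.]
top terra [277. 110.] 94 [818. 150.  12.] bbox mid [551.  87.]
top terra [537. 138.] 273 [ 688. -414.  194.] bbox mid [ 509. -221.]
top terra [315. 191.] 212 [606.  50.  46.] bbox mid [447.  39.]
top white [250.  99.] 2951 [847. 218.  10.] bbox mid [594. 164.]
top white [503.  82.] 90 [ 874. -390.   68.] bbox mid [ 891. -394.]
top white [511.  92.] 225 [ 847. -408.   69.] bbox mid [ 587. -222.]
top white [304. 146.] 156 [721.  80.  34.] bbox mid [503.  56.]
top white [313. 177.] 143 [642.  53.  35.] bbox mid [645.  56.]
top white [423. 247.] 1692 [ 485. -208.   -0.] bbox mid [ 405. -126.]
top yellow [260.  87.] 87 [878. 195.  12.] bbox mid [879. 196.]
top yellow [412. 178.] 188 [ 642. -177.   43.] bbox mid [
[... 1672 characters left out ...]
  17.]
 [743.  55.]
 [731. 107.]]
{'t': 0.1, 'joints': array([ 1.10237504e+00,  4.91486311e-01,  1.55943327e+00,  1.96512824e-06,
        1.09168961e+00, -1.05634408e-01]), 'qvel': array([-0.00013357, -0.0021534 , -0.00110333,  0.00058902, -0.00090523,
       -0.00218116]), 'tau': array([ 3.72482085e-03, -6.13624334e+01, -2.58607274e+01,  6.94238045e-02,
        4.69998317e-02, -1.69074320e-05]), 'eef_pos': array([221.70050252, 584.12532835, 231.11281466]), 'tcp_rot': array([-3.14058196e+00, -1.08915571e-04,  2.77880481e+00]), 'ft_force': array([ 0.1840333 ,  0.74719463, -0.05102533]), 'moment': array([-0.03307368,  0.00429931,  0.01370138]), 'grip_force': 0.0, 'opening': 1.0025411487783646}
```

Emit:
drive_tool(deltas="0.26 -0.3 0 -0.03;0.26 -0.3 0 -0.03;0.26 -0.3 0 -0.03;0.26 -0.3 0 -0.03;0.26 -0.3 0 -0.03;0.26 -0.3 0 -0.03;0.26 -0.3 0 -0.03;0.26 -0.3 0 -0.03;0.26 -0.3 0 -0.03;0.26 -0.3 0 -0.03", gripper=1)

```text
t: 0.93
eef_pos: [482.7, 282.6, 231.5]
tcp_rot: [-3.141, 0.0, 1.832]
ft_force: [0.3, 0.6, 1.0]
opening: 0.354
grip_force: 0.0
```

Emit:
drive_tool(deltas="0.26 -0.3 0 -0.015;0.26 -0.3 0 -0.015;0.26 -0.3 0 -0.015;0.26 -0.3 0 -0.015;0.26 -0.3 0 -0.015;0.26 -0.3 0 -0.008;0.26 -0.3 0 0;0.05 -0.06 0 0;0 0 0 0;0 0 0 0")

```text
t: 1.77
eef_pos: [668.3, 68.3, 231.0]
tcp_rot: [-3.14, -0.0, 1.575]
ft_force: [-0.1, 0.2, 0.4]
opening: 0.003
grip_force: 0.0
```

Emit:
drive_tool(deltas="0 0 -0.3 0;0 0 -0.3 0;0 0 -0.2 0;0 0 0 0;0 0 0 0")

```text
t: 2.18
eef_pos: [668.0, 69.7, 151.7]
tcp_rot: [-3.14, -0.0, 1.577]
ft_force: [-0.2, -0.8, 0.5]
opening: 0.001
grip_force: 0.0
```

Run:
```python
from h import *
a=grab('wrist')[0];b=grab('scene')[0]
cv2.imwrite('pics/p1.png',np.hstack([cv2.resize(a,(400,300)),cv2.resize(b[220:400,180:420],(400,300))])[...,::-1])
```

```text
(no output)
```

View pics/p1.png

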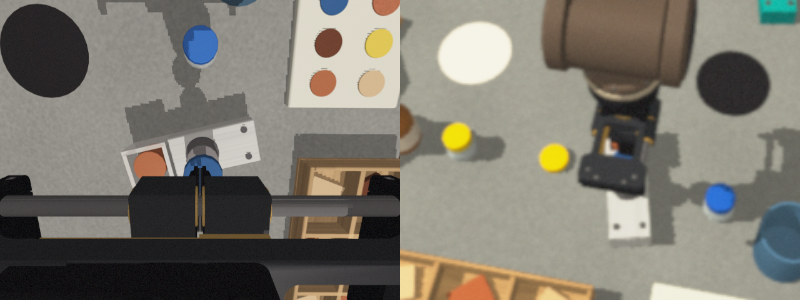

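The wrist view (left half) shows the blue cap centred under the closed fingers at about (203,170), so I'm pressing now.

Emit:
drive_tool(deltas="0.02 -0.03 -0.1 0;0 0 -0.1 0;0 0 -0.1 0;0 0 -0.05 0;0 0 0 0")

```text
t: 2.7
eef_pos: [671.5, 65.2, 116.0]
tcp_rot: [3.14, -0.0, 1.575]
ft_force: [2.1, -0.4, 5.7]
opening: 0.001
grip_force: 2.7
```

Emit:
drive_tool(deltas="0 0 -0.06 0;0 0 -0.06 0;0 0 -0.03 0;0 0 0 0")

```text
t: 3.03
eef_pos: [671.6, 65.2, 102.3]
tcp_rot: [3.139, 0.0, 1.575]
ft_force: [2.2, -0.9, 8.0]
opening: 0.006
grip_force: 3.7
```

Emit:
drive_tool(deltas="0 0 -0.02 0;0 0 -0.02 0;0 0 0 0;0 0 0 0")

```text
t: 3.37
eef_pos: [671.9, 65.3, 101.9]
tcp_rot: [3.136, 0.0, 1.575]
ft_force: [-9.9, -1.0, 36.8]
opening: 0.007
grip_force: 18.3
```

The force jumped from 8 to 37 N, so the plunger is on its stop. Releasing it slowly, then going up and out of view.

Emit:
drive_tool(deltas="0 0 0.1 0;0 0 0.1 0;0 0 0.1 0;0 0 0.1 0;0 0 0.2 0;0 0 0.4 0;0 0 0.4 0;0 0.4 0 0;0 0.4 0 0;0 0.4 0 0", gripper=1)

```text
t: 4.2
eef_pos: [670.4, 186.1, 238.2]
tcp_rot: [-3.141, -0.0, 1.574]
ft_force: [0.9, 0.7, -0.2]
opening: 0.007
grip_force: 0.0
```

Emit:
drive_tool(deltas="0 0.4 0 0;0 0.4 0 0;0 0 0 0;0 0 0 0", gripper=0.72)

```text
t: 4.53
eef_pos: [669.8, 267.5, 236.7]
tcp_rot: [-3.14, 0.001, 1.579]
ft_force: [0.7, 0.2, 0.6]
opening: 0.229
grip_force: 0.0
```

```bash
cat > f.py <<'E'
from h import *
for n in('top','scene'):
    im,d=grab(n);P=xyz(n,d);H,s,V=cv2.split(cv2.cvtColor(im,cv2.COLOR_RGB2HSV))
    for k,m in {'terra':(H<12)&(s>130)&(V>90),'white':(s<50)&(V>170),'blue':(H>100)&(H<125)&(s>130)&(V>60)}.items():
        c,l,st,ce=cv2.connectedComponentsWithStats(m.astype(np.uint8))
        for i in range(1,c):
            if st[i,4]<60: continue
            q=P[l==i]; q=np.median(q,0)
            # mask centre cast at median depth height
            p=env.camera_params(n);T=np.linalg.inv(np.array(p['camera_from_world']))
            r=T[:3,:3]@np.linalg.inv(p['mtx'])@[*ce[i],1];o=T[:3,3];x=o+r*(q[2]-o[2])/r[2]
            if 400<x[0]<690 and -260<x[1]<100: print(n,k,st[i,4],ce[i].round(),x.round(1))
cv2.imwrite('pics/%s.png'%__import__('sys').argv[1],np.hstack([cv2.resize(np.load('/tmp/%s.npz'%n)['im'][a:a+200,b:b+200],(400,400)) for n,a,b in(('top',110,250),('scene',210,180))])[...,::-1])
E
python3 f.py p2
```

```text
top terra 188 [315. 192.] [606.3  50.7  34.7]
top terra 203 [322. 225.] [533.1  33.2  10.7]
top white 598 [311. 165.] [671.7  62.6  35.4]
top white 1776 [423. 247.] [ 4.858e+02 -2.085e+02 -3.000e-01]
top blue 151 [308. 157.] [667.3  65.4 113.5]
scene terra 185 [314. 281.] [537.4  36.4   9.6]
scene terra 156 [315. 303.] [604.9  52.6  33.5]
scene white 1448 [224. 251.] [ 487.9 -205.5   -1.4]
scene white 274 [314. 298.] [600.2  50.4  48. ]
scene blue 178 [315. 317.] [672.5  68.7 112.9]
```

View pics/p2.png

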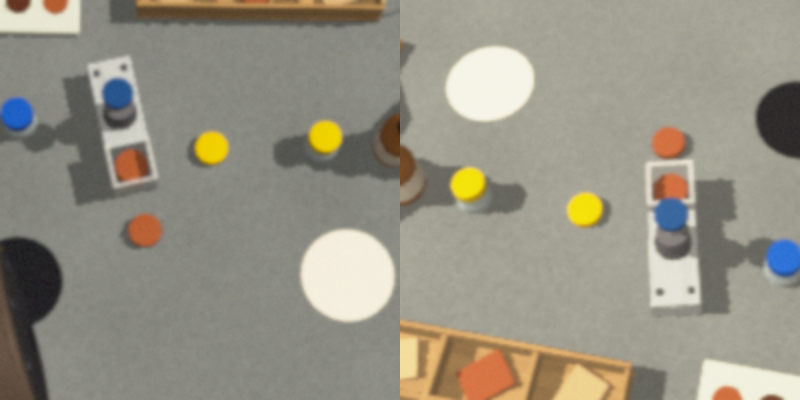

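One disc is out at about (535,34.5), the plunger is back up, and the magazine still shows a disc on top. I'm going to the +y side of the disc with the fingers about 27 mm apart, for a two-finger push.

Emit:
drive_tool(deltas="-0.23 -0.3 0 0;-0.23 -0.3 0 0;-0.23 -0.3 0 0;-0.23 -0.3 0 0;-0.23 -0.3 0 0;-0.22 -0.3 0 0;0 0 0 0;0 0 0 0")

```text
t: 5.3
eef_pos: [533.1, 82.9, 238.4]
tcp_rot: [3.141, 0.0, 1.571]
ft_force: [0.2, -0.4, -0.0]
opening: 0.279
grip_force: 0.0
```

Emit:
drive_tool(deltas="0 0 -0.4 0;0 0 -0.4 0;0 0 -0.4 0;0 0 -0.4 0;0 0 -0.3 0;0 0 -0.1 0;0 0 0 0;0 0 0 0")

```text
t: 5.97
eef_pos: [534.5, 85.4, 38.2]
tcp_rot: [3.141, -0.0, 1.575]
ft_force: [0.5, 0.0, 0.2]
opening: 0.278
grip_force: 0.0
```

Emit:
drive_tool(deltas="0 0 -0.1 0;0 0 -0.06 0;0 0 0 0;0 -0.06 0 0;0 -0.06 0 0;0 -0.06 0 0;0 -0.06 0 0;0 -0.06 0 0;0 -0.06 0 0;-0.01 -0.08 0 0")

```text
t: 6.8
eef_pos: [532.9, 40.7, 21.8]
tcp_rot: [3.141, -0.0, 1.575]
ft_force: [0.1, 1.0, 0.4]
opening: 0.28
grip_force: 0.2
```

Emit:
drive_tool(deltas="-0.02 -0.1 0 0;-0.02 -0.1 0 0;-0.02 -0.1 0 0;-0.02 -0.1 0 0;-0.02 -0.1 0 0;-0.02 -0.1 0 0;-0.02 -0.1 0 0;-0.02 -0.1 0 0;-0.02 -0.08 0 0;0 0 0 0")

```text
t: 7.63
eef_pos: [514.5, -48.1, 21.6]
tcp_rot: [-3.142, 0.0, 1.574]
ft_force: [0.7, 0.3, -1.2]
opening: 0.277
grip_force: 0.0
```

```bash
python3 f.py p3
```

```text
top terra 148 [316. 191.] [609.8  49.3  34.3]
top white 584 [310. 163.] [678.4  63.5  34.9]
top white 796 [435. 249.] [ 482.1 -235.1    0. ]
top blue 152 [308. 157.] [667.2  65.3 113.4]
scene terra 159 [315. 303.] [604.8  52.7  33.6]
scene white 1547 [223. 252.] [ 489.7 -209.1   -1.5]
scene white 225 [314. 299.] [603.7  50.2  49. ]
scene blue 177 [315. 317.] [672.5  68.6 112.9]
```

View pics/p3.png

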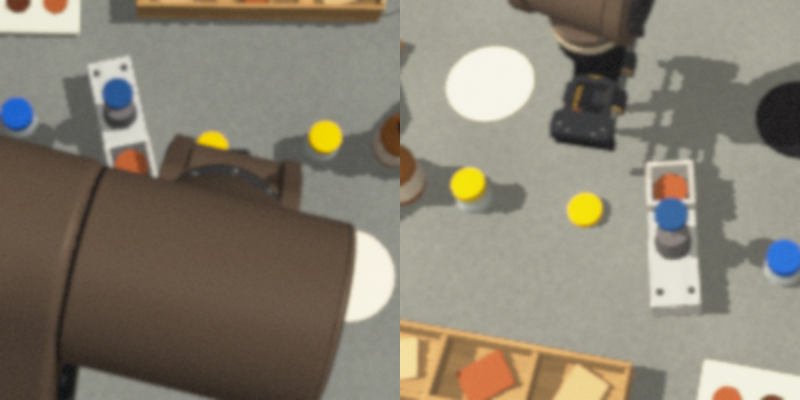

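The disc has left its old place and is hidden in front of the fingers. The yellow disc is undisturbed, so I'm continuing to the spot.

Emit:
drive_tool(deltas="-0.02 -0.1 0 0;-0.02 -0.1 0 0;-0.02 -0.1 0 0;-0.02 -0.1 0 0;-0.02 -0.1 0 0;-0.02 -0.1 0 0;-0.02 -0.1 0 0;-0.02 -0.1 0 0;-0.02 -0.1 0 0;-0.02 -0.1 0 0")

```text
t: 8.57
eef_pos: [494.5, -147.7, 21.7]
tcp_rot: [3.142, 0.0, 1.575]
ft_force: [-0.2, -0.0, 0.8]
opening: 0.281
grip_force: 0.2
```

Emit:
drive_tool(deltas="-0.02 -0.1 0 0;-0.02 -0.1 0 0;-0.02 -0.06 0 0;0 -0.06 0 0;0 -0.03 0 0;0 0 0 0;0 0 0 0")

```text
t: 9.15
eef_pos: [488.8, -181.6, 21.6]
tcp_rot: [3.142, -0.0, 1.576]
ft_force: [0.1, -0.1, 0.4]
opening: 0.279
grip_force: 0.0
```

Emit:
drive_tool(deltas="0 0.1 0 0;0 0.2 0 0;0 0 0.2 0;0 0 0.4 0;0 0 0.4 0;0 0.4 0.2 0;0 0.4 0 0;0 0.4 0 0;0 0.4 0 0;0 0.4 0 0")

```text
t: 9.98
eef_pos: [487.9, 48.3, 140.6]
tcp_rot: [3.141, -0.0, 1.576]
ft_force: [0.8, -0.1, 0.3]
opening: 0.279
grip_force: 0.0
```

Emit:
drive_tool(deltas="0 0.4 0 0;0 0.4 0 0;0 0.4 0 0;0 0.4 0 0;0 0.4 0 0;0 0.4 0 0;0 0 0 0;0 0 0 0")

```text
t: 10.65
eef_pos: [487.4, 288.0, 139.9]
tcp_rot: [-3.141, 0.0, 1.58]
ft_force: [0.1, -0.7, 0.4]
opening: 0.28
grip_force: 0.0
```

```bash
sed -i "s/('top',110,250)/('top',110,300)/" f.py; python3 f.py p4
```

```text
top terra 189 [315. 192.] [606.4  50.7  34.1]
top terra 190 [424. 246.] [ 486.9 -207.2   10.9]
top white 522 [310. 163.] [678.4  63.3  34.7]
top white 1476 [423. 247.] [ 4.852e+02 -2.085e+02 -3.000e-01]
top blue 150 [308. 157.] [667.5  65.3 113.2]
scene terra 148 [224. 250.] [ 491.3 -203.5    9.4]
scene terra 156 [315. 303.] [605.1  52.6  33.9]
scene white 1190 [225. 251.] [ 488.1 -204.9   -1.4]
scene white 261 [314. 298.] [599.6  50.4  48.3]
scene blue 178 [315. 317.] [672.6  68.8 113. ]
```

View pics/p4.png

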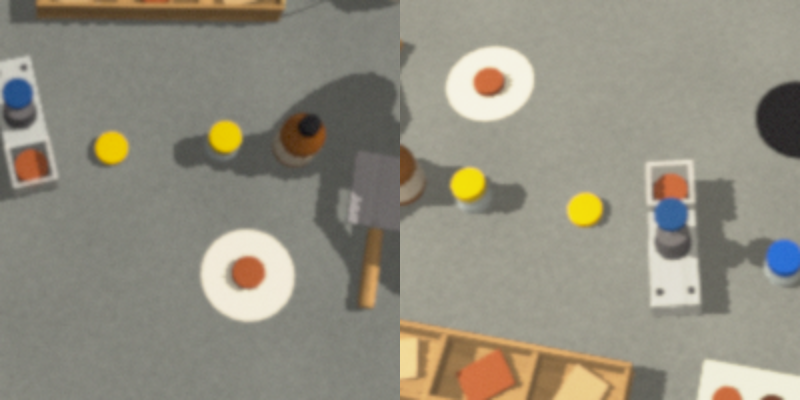

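The disc lies in the middle of the white spot, within about 3 mm, and nothing else has moved. The tool is clear of everything.

```bash
python3 -c "
from cell import env
print(env.job_done())"
```

```text
the job is handed in; nothing more can be done
None
```

The job is handed in (verdict not shown): one disc was dispensed and slid flat to within about 3 mm of the white spot's centre, the plunger is up, the magazine stack is one place lower, and nothing else visibly moved.

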